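# Feel out the clear socket of a pin fixture and seat the new pin

### The arm

A 7-joint arm with a two-finger parallel gripper is mounted at the origin on the work surface. World frame = base frame: x ahead of the robot, y to its left, z up, the work surface at z = 0. Lengths are in m, angles in rad, forces in N, time in s.
With the tool pointing down it reaches from about 0.425 to 0.875 m from the base axis. Payload 8.4 kg.
Tool frame: the origin (TCP) lies at the very end of the fingers, on their centre line; the grasp point (between the pads) lies grasp_offset behind it (grasp_offset is the distance from the TCP to the grasp point, in m); z points along the fingers, y is the direction in which the jaws open and shut (so a half turn about z gives the same grasp; the last joint's range is limited). The gripper opens to 87 mm and grips with 3 to 60 N. Pads are 19 mm wide; open, the fingers measure 117 mm over their backs; the gripper's body (75 mm by 190 mm) begins 51 mm behind the grasp point.
Start: joints at [-1.256, 0.333, 0.04, 1.465, -0.013, 1.343, -0.059], TCP at [0.261, 0.595, 0.223] pointing down, gripper open.
Joint ranges: [-2.58, 2.58], [-0.38, 2.09], [-1.3, 1.39], [0.25, 2.4], [-1.5, 4.64], [0.08, 2.09], [-2.65, 2.65]. Speed limits (rad/s): [2.22, 2.22, 2.79, 2.79, 3.14, 3.14, 3.14].

### API

Orientations are given as a unit quaternion [w, x, y, z].
In Python, from rig import observe, grab_frame, calibration, job_done, grasp_offset gives the robot as it stands. The module is installed in compiled form; this text tells all that it offers.
- The arm moves only by the tool step_arm, never from a script. Its argument "series" is text: rows parted by semicolons, each of 7 numbers parted by spaces: the shift along the tool's x, y, z in cm, then the turn, a rotation vector about the tool's x, y, z in rad, then the closure in counts, from 0 (fully open) to 255 (shut). In form: dx dy dz rx ry rz jaw; .... A call has 1 to 12 rows; each row is the pose to reach, as a shift and turn from the pose commanded when the call began, along the tool's axes at that moment; what a row does not reach only later rows make up. A row lasts 1/12 s, in which the tool goes at most 41.7 mm and 7.16 degrees, less where a joint would pass 70% of its speed; a pose out of reach is approached as far as the arm can. A call with a gripper value outside its range is refused whole. The fingers move at their own pace and stop on an object; "force" is the grip in N (left out, the last holds). Time passes only in rows, so rows that repeat a pose let the fingers close. It gives the time, the measured TCP pose, the force and the opening at its end, in the units of the state.
- observe(): the state, without advancing time (a new reading comes with each control period).
- grab_frame(name): name is "scene" or "top"; returns the picture (420x560x3 uint8, red, green, blue); there is no depth.
- calibration(name): a dict with "intrinsics" (3x3 intrinsics, pixels), "R" (3x3) and "t" (3): a world point X has camera coordinates R X + t. Camera axes: x right, y down, z forward; pixel columns grow to the right and rows downward; lengths in m; the calibration is good to about 2 mm. A picture is of the moment at which its call begins. calibration takes no time and is no camera call.
- job_done(): hands the job in, once; it reports no verdict.
The state is a dict: "time_s": time; "qpos": joint angles; "qvel": joint speeds; "tau": joint torques, N m; "tool_pos": TCP position; "eef_rot": TCP orientation; "ft_force": force on the tool from outside, world axes, zero at the start; "wrist_torque": the same for the moment, N m; "width": finger opening in m.
Only numpy, scipy, OpenCV 4.12 (cv2) and the standard library are available. Lean on these libraries where they do the work, as an engineer would, in place of code of your own. Each camera call takes 0.05 s, during which the arm holds its last target. There are 200 camera calls.

### The job

Two of the three sockets in the pin fixture still have the snapped-off shank of an old pin stuck in them. Gently feel down the sockets with the long-rodded feeler until you find the one whose loose dust plug gives way, push that plug right down to the bottom with the feeler, and put the feeler back upright in its hole in the wooden stand. Then seat the new collared pin gently in that clear socket, fully home with its collar down on the post, and leave the other things on the bench alone.

Things in the scene. Friction and masses are not known exactly. Their poses are not given: they have to be found in the camera images.
- fixture: pin fixture: dark steel plate 110 x 270 x 12 mm fixed to the table, y along it; origin under its middle. On it three alike aluminium posts 50 x 50 x 70 mm, 80 mm apart along y, their tops 82 mm above the table, a socket down each. Feeler or pin pressed with over 60 N on a post or what is in it does damage.
- socket_left (a point): centre of the mouth of the socket at the fixture's +y end, in the top face of its post; z up. Round hole 22 mm in diameter, 1.5 mm chamfer. Which of the three is clear changes from run to run and cannot be seen. In each, a like dark steel end is seen 12 to 22 mm down.
- socket_mid (a point): as socket_left, the middle socket. In the clear socket the dark end is a dust plug that slides down under about 6 to 8 N (at 40 mm/s or less) until its top is 46 mm below the mouth, where it stops hard; it stays where it is left.
- socket_right (a point): as socket_left, the socket at the -y end. In the two blocked sockets the dark end is the stuck shank of an old pin: it stays put, giving no more than a millimetre or so under a firm push.
- rest_feeler (a point): centre of the mouth of the feeler's hole in the beech stand, in its top face, 45 mm above the table. Stand 80 x 150 x 45 mm, fixed, x across it and y along it; hole 22 mm in diameter, 1.5 mm chamfer, 42 mm deep, 40 mm from the stand's middle towards its -y end. The feeler stands on the floor of the hole.
- feeler_head (a point): middle of the feeler's square steel head, 26 x 26 x 40 mm high (grip it across two flat sides, which are square to its x and y). Below the head a round steel rod 18 mm in diameter and 66 mm long, no collar, tapered over its last 4 mm. z points up along the rod when it stands; the rod's end is 86 mm below this point. Mass about 0.25 kg.
- feeler_tip (a point): centre of the lower end of the feeler's rod.
- pin_head (a point): middle of the square steel grip of the new pin, 24 x 24 x 40 mm high, flat sides square to its x and y. Under it a round collar 36 mm across, 6 mm thick, then a shank 20 mm in diameter, 40 mm long, tapered over its last 6 mm; its foot is 66 mm below this point. Stands in the stand's other hole (80 mm from the feeler's), collar on the stand's top. About 0.3 kg.
- pin_foot (a point): centre of the lower end of the pin's shank; 40 mm below the socket's mouth when the pin is fully home.
- screwdriver: screwdriver 170 mm long, black handle, lying between fixture and stand along its x; leave alone. Origin under its middle.
- tape_roll: cardboard tape roll, 90 mm across and 24 mm high, lying flat; leave alone. Origin under its centre.
- offcut: white board offcut 60 x 220 x 19 mm, lying flat beyond the fixture; leave alone. Origin under its centre.
- bit_case: black and grey case of driver bits, 110 x 170 x 36 mm, beyond the stand; leave alone. Origin under its centre.
- glue: white glue bottle, 60 mm across, 150 mm high, standing; leave alone. Origin under its centre.
- drill: cordless driver standing on its battery, 210 mm high, yellow and black; leave alone. Origin under its battery.
- wrench: steel wrench 180 mm long lying flat along its x; leave alone. Origin under its middle.
Things that resemble listed ones, but are neither listed nor needed, are in the scene too. Of the things that look like the part that bears rest_feeler, take the one that is farthest from the robot's base at the start. What is shaped like the part that bears feeler_head but orange is not meant.

How it is judged:
By the outcome, as a careful person would: the job done as asked, in the order asked, and still so for the second after the job is handed in, with the robot touching nothing.
It also fails if it takes over 72 s, if anything falls off the work surface, if the arm or the gripper's body presses on something with over 40 N, if the wrist force passes 120 N, or if a joint passes its speed limit or range.

## Working session

There is one attempt and no reset: what is moved stays moved. The work goes in short steps, Python scripts to look and compute and a tool call to move; the robot and the scene stay as the last step left them, time stands still between calls to the robot, and variables do not carry over. Pictures are saved under pics/ and viewed, about 8 in all and at most 12, crops included, and the job is handed in when it is done.

Besides the shell and the picture viewer there is one more tool, called after ">>>" in YAML: its name, and indented under it one key for each argument. step_arm: Moves the arm, as the interface text tells. Its arguments: {"type":"object","properties":{"series":{"type":"string"},"force":{"type":"number"}},"required":["series"]}

```bash
mkdir -p pics; python3 - <<'E'
from rig import *
import cv2,numpy as np
print(observe()); print(grasp_offset)
for n in("scene","top"):
    f=grab_frame(n); cv2.imwrite(f"pics/{n}0.png",f[:,:,::-1]); np.save(f"pics/{n}0.npy",f)
    c=calibration(n); print(n,c, -np.array(c["R"]).T@c["t"])
E
```

```text
{'time_s': 0.0, 'qpos': array([-1.25619699,  0.33391105,  0.03990132,  1.46627149, -0.01337242,
        1.34330438, -0.05852802]), 'qvel': array([ 0.00043852, -0.00099834, -0.00232645,  0.00065374,  0.00063943,
       -0.00051676, -0.000851  ]), 'tau': array([-6.38375514e-04, -6.56377101e+01,  1.33501042e+00, -4.03806531e+01,
       -5.98500925e-02,  4.46981960e-02,  1.72289092e-04]), 'tool_pos': array([0.2612217 , 0.59468553, 0.22165947]), 'eef_rot': array([-9.50022731e-05,  2.05458428e-01,  9.78665505e-01, -8.08770659e-04]), 'ft_force': array([-0.15920192,  0.20396143,  0.19966301]), 'wrist_torque': array([-0.04135324,  0.01089114, -0.00774209]), 'width': 0.0870137711819912}
0.0187
scene {'intrinsics': array([[394.39631699,   0.        , 281.61756563],
       [  0.        , 394.39631699, 201.47168659],
       [  0.        ,   0.        ,   1.        ]]), 'R': array([[-0.22541663,  0.97420162, -0.01088756],
       [ 0.56308795,  0.12115475, -0.81746772],
       [-0.79505931, -0.19040147, -0.5758715 ]]), 't': array([ 0.10108886, -0.23894035,  1.52399214])} [1.36899568 0.22063817 0.68339822]
top {'intrinsics': array([[394.70907466,   0.        , 279.64819475],
       [  0.        , 394.70907466, 213.01892996],
       [  0.        ,   0.        ,   1.        ]]), 'R': array([[-0.01153637, -0.99990541,  0.00748865],
       [-0.98616508,  0.01013869, -0.16545587],
       [ 0.16536429, -0.0092938 , -0.98618876]]), 't': array([0.01932443, 0.54045903, 1.09053966])} [0.35286844 0.02397831 1.16475536]
```

View pics/scene0.png

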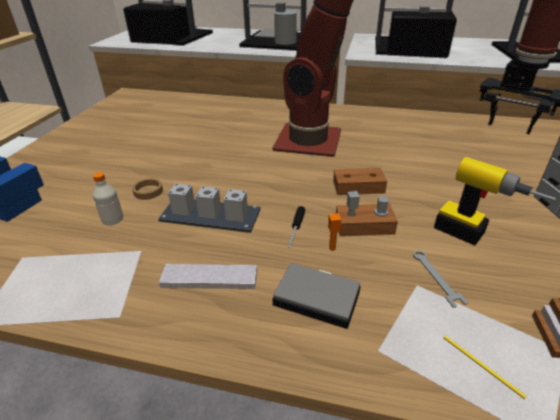

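View pics/top0.png

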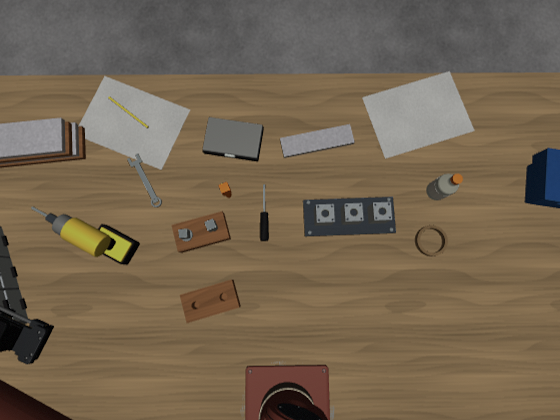

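The scene view shows the steel feeler at (352,203) and the pin at (382,205) in the stand, with the orange decoy at (334,230). The two stands are at top-view (200,232) and (209,300). The first is farther from the base and holds the parts, so it is the one meant. The fixture is at top (349,216). Next I'll confirm in a crop.

```bash
python3 - <<'E'
import cv2,numpy as np
t=np.load("pics/top0.npy")[:,:,::-1]; s=np.load("pics/scene0.npy")[:,:,::-1]
r=lambda i:cv2.resize(i,None,fx=5,fy=5,interpolation=cv2.INTER_CUBIC)
a=r(t[175:260,160:250]); b=r(t[190:245,300:400]); c=r(s[180:260,315:405]); d=r(s[180:235,155:265])
o=np.zeros((600,800,3),np.uint8)
def put(i,x,y,w,h): o[y:y+h,x:x+w]=cv2.resize(i,(w,h))
put(a,0,0,360,340);put(c,400,0,382,340);put(b,0,350,400,220);put(d,400,350,400,200)
cv2.imwrite("pics/crop1.png",o)
E
```

```text
(no output)
```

View pics/crop1.png

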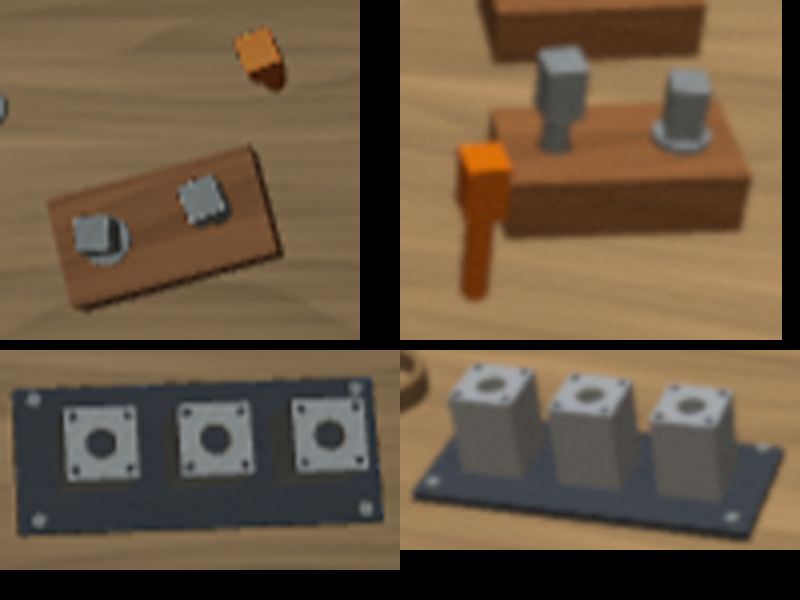

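The crop confirms it. The feeler is the taller, collarless steel one at top px (210.7,225), on the stand's -y side, and the collared pin is at (183,233). The orange one stands loose on the table at (225,188).

```bash
cat > h.py <<'E'
import cv2,numpy as np
from rig import *
def ray(n,uv,z):
    c=calibration(n);K=np.array(c["intrinsics"]);R=np.array(c["R"]);t=np.array(c["t"])
    C=-R.T@t; out=[]
    for u,v in np.atleast_2d(uv):
        d=R.T@np.linalg.solve(K,[u,v,1]); out.append(C+d*(z-C[2])/d[2])
    return np.array(out)[:,:2]
def blobs(img,box,lo,hi,z,n,sat=None,amin=20,S=6):
    x0,y0,x1,y1=box
    im=cv2.resize(np.ascontiguousarray(img[y0:y1,x0:x1]),None,fx=S,fy=S,interpolation=cv2.INTER_CUBIC)
    hsv=cv2.cvtColor(im,cv2.COLOR_RGB2HSV)
    m=((hsv[...,2]>=lo)&(hsv[...,2]<=hi)).astype(np.uint8)
    if sat is not None: m&=((hsv[...,1]>=sat[0])&(hsv[...,1]<=sat[1])).astype(np.uint8)
    res=[]
    for c in cv2.findContours(m,cv2.RETR_LIST,cv2.CHAIN_APPROX_NONE)[0]:
        if cv2.contourArea(c)<amin*S*S: continue
        p=(c[:,0]+.5)/S-.5+[x0,y0]
        w=ray(n,p,z); r=cv2.minAreaRect((w*1000).astype(np.float32))
        res.append((np.round(p.mean(0),1),np.round(r[0],1),np.round(r[1],1),round(r[2],1)))
    return res
E
python3 - <<'E'
from h import *
t=np.load("pics/top0.npy"); s=np.load("pics/scene0.npy")
def show(l,r):
    print(l)
    for i in r: print("  ",*i)
h=cv2.cvtColor(t,cv2.COLOR_RGB2HSV)
print("V",h[221:229,206:216,2]); print(h[228:242,178:190,2])
show("posts top",blobs(t,(300,190,400,245),110,255,.082,"top",amin=100))
show("holes top",blobs(t,(300,190,400,245),0,105,.082,"top",amin=20))
show("feeler",blobs(t,(200,215,222,236),115,255,.109,"top",(0,70)))
show("pin",blobs(t,(172,222,196,248),115,255,.091,"top",(0,70)))
show("stand",blobs(t,(165,205,236,258),60,255,.045,"top",(115,255),amin=200))
show("posts scene",blobs(s,(155,180,265,235),165,255,.082,"scene",amin=20))
show("holes scene",blobs(s,(155,180,265,235),0,160,.082,"scene",amin=8))
show("orange",blobs(t,(215,178,238,200),150,255,.106,"top",(180,255)))
E
```

```text
V [[107 136 124 121 118 115 115 129  55  68]
 [119 116 118 119 116 115 114 119  74  58]
 [118 116 118 118 114 114 116 116 108  49]
 [120 116 119 118 115 114 115 115 119  65]
 [120 118 119 116 115 115 115 115 119 111]
 [114 120 118 116 115 115 115 116 118 140]
 [107 120 118 115 115 117 119 119  93 108]
 [ 82 116 120 118 130 105  90  93  51  43]]
[[117 116 102  97 107 109 112 108 109  99 108 110]
 [122 113  97  89 104 107 113 111 116  74  86 102]
 [127 120 118 118 118 116 113 116 130  59  46  73]
 [117 114 115 117 115 112 113 116 128  56  37  46]
 [107 112 116 116 113 112 114 117 119  48  37  37]
 [110 113 116 115 111 114 116 118 118  48  38  38]
 [ 96 115 117 114 113 115 116 115 120  51  38  37]
 [ 92 115 116 113 114 117 116 114 123  63  41  36]
 [107 118 119 115 117 120 122 124 117  63  41  36]
 [109  98  95  88  90  90  99  98  85  49  42  37]
 [112  98  78  58  47  45  49  61  62  63  75  89]
 [106 106  96  90  88  95  97 102 103 104 113 110]
 [100 100 102 104 110 112 102 113 111 115 100  97]
 [105 106 108 109 110 112  97 108 104 111  96 110]]
posts top
   [324.7 211.7] [ 533.7 -11
[... 865 characters left out ...]
97.8] [536.2 -48.9] [20.7 44.1] 15.1
   [234.6 194.8] [ 535.2 -109.9] [32.2 28.4] 12.1
   [255.1 190.5] [502.7 -62.3] [24.5 55.7] 6.9
   [202.  188.1] [ 522.6 -217.6] [ 71.7 258.3] 1.5
holes scene
   [172.3 232.6] [ 723.  -203.8] [102.6  21.6] 89.6
   [163.7 196.4] [ 582.4 -295.8] [21.9  8. ] 83.2
   [259.5 194.7] [520.1 -44.3] [10.6 27.6] 7.2
   [234.6 194.8] [ 535.3 -110.1] [29.  25.9] 12.1
   [206.8 191.9] [ 537.8 -189.8] [28.9 27. ] 12.1
   [229.9 190. ] [ 514.8 -130.6] [11.5 13.7] 79.1
   [172.5 184.9] [ 526.  -297.4] [20.  31.5] 30.8
   [224.5 181.9] [ 476. -164.] [ 39.7 246.8] 4.1
   [207.7 207. ] [ 596.9 -174.9] [191.2 370.1] 1.6
orange
   [223.9 187.2] [604.  166.3] [24.2 24.6] 21.9
```

```bash
cat >> h.py <<'E'
from scipy.spatial.transform import Rotation as Ro
def go(x,y,z,jaw):   # world TCP target (mm), jaw direction deg -> tool shift cm, rotvec
    o=observe(); q=o["eef_rot"]; R=Ro.from_quat([q[1],q[2],q[3],q[0]])
    a=np.deg2rad(jaw); Y=np.array([np.cos(a),np.sin(a),0]); Z=np.array([0,0,-1.])
    T=Ro.from_matrix(np.c_[np.cross(Y,Z),Y,Z])
    d=R.inv().apply(np.array([x,y,z])/1000-o["tool_pos"])*100
    print("t",round(o["time_s"],2),"shift",np.round(d,2),"rot",np.round((R.inv()*T).as_rotvec(),4),"F",np.round(o["ft_force"],1))
E
python3 -c "
from h import *
go(501.7,203.7,160,23.2); go(501.7,203.7,70.3,23.2)"
```

```text
t 0.1 shift [-37.74 -26.13   6.22] rot [-1.300e-03  6.000e-04  7.521e-01] F [ 0.6 -1.5 -0.1]
t 0.1 shift [-37.74 -26.11  15.19] rot [-1.300e-03  6.000e-04  7.521e-01] F [ 0.6 -1.5 -0.1]
```

>>> step_arm:
  series: "-4 -3 0 0 0 0.1 0; -8 -5.5 0 0 0 0.2 0; -12 -8.5 0.5 0 0 0.3 0; -16 -11 1 0 0 0.4 0; -20 -14 2 0 0 0.5 0; -24 -16.5 3 0 0 0.6 0; -28 -19.5 4 0 0 0.7 0; -32 -22 5 0 0 0.75 0; -35 -24 5.5 0 0 0.752 0; -37 -25.5 6 0 0 0.752 0; -37.74 -26.13 6.2 -0.0013 0.0006 0.752 40; -37.74 -26.13 6.2 -0.0013 0.0006 0.752 40"
  force: 30

```text
time_s: 1.1
tool_pos: [0.5045, 0.1959, 0.1594]
eef_rot: [0.001, 0.554, 0.832, -0.001]
ft_force: [-0.4, -0.9, 0.4]
width: 0.0801
```

```bash
python3 - <<'E'
from h import *
print(observe()["tool_pos"],observe()["width"])
go(501.7,203.7,70.3,23.2)
f=grab_frame("scene"); cv2.imwrite("pics/s1.png",cv2.resize(np.ascontiguousarray(f[120:270,290:490,::-1]),None,fx=4,fy=4,interpolation=2))
E
```

```text
[0.50448535 0.19588136 0.1593824 ] 0.08009087488449547
t 1.1 shift [0.85 0.05 8.91] rot [-0.0004  0.0022 -0.0088] F [-0.4 -0.9  0.4]
```

View pics/s1.png

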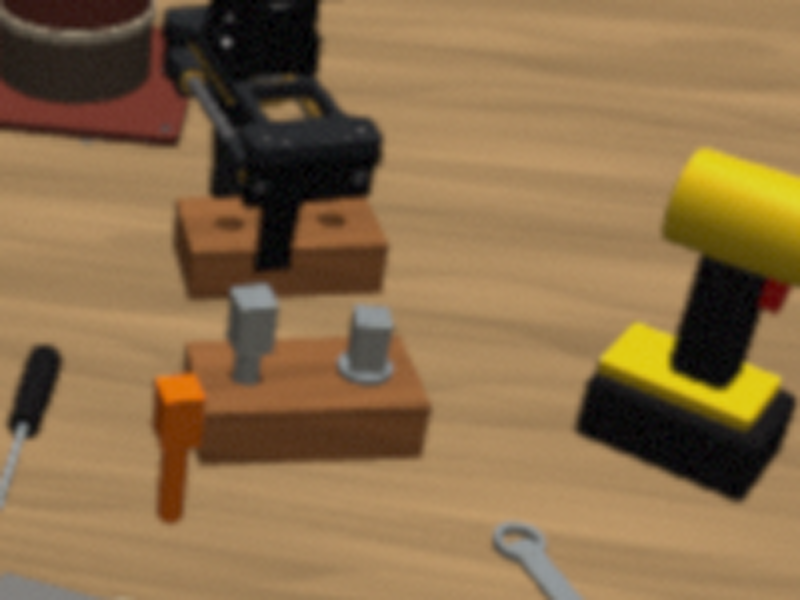

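>>> step_arm:
  series: "0 0 0 0 0 0 40; 0 0 1.5 0 0 0 40; 0 0 3 0 0 0 40; 0 0 3 0 0 0 40; 0 0 3 0 0 0 40"

```text
time_s: 1.57
tool_pos: [0.5008, 0.2053, 0.1302]
eef_rot: [-0.001, 0.55, 0.835, 0.0]
ft_force: [0.1, 0.2, 0.7]
width: 0.0736
```

```bash
python3 - <<'E'
from h import *
print(observe()["tool_pos"],observe()["qvel"].round(3))
go(501.7,203.7,70.3,23.2)
E
```

```text
[0.50075044 0.20534869 0.13022473] [ 0.003 -0.015  0.009 -0.025  0.004  0.007  0.001]
t 1.57 shift [-0.2   0.03  5.99] rot [-0.0007 -0.001   0.0022] F [0.1 0.2 0.7]
```

>>> step_arm:
  series: "-0.1 0 1.5 0 0 0 40; -0.1 0 3 0 0 0 40; -0.1 0 4.5 0 0 0 40; -0.1 0 6 0 0 0 40; -0.1 0 6 0 0 0 40; -0.1 0 6 0 0 0 40; -0.1 0 6 0 0 0 255; -0.1 0 6 0 0 0 255; -0.1 0 6 0 0 0 255; -0.1 0 6 0 0 0 255; -0.1 0 6 0 0 0 255; -0.1 0 6 0 0 0 255"
  force: 30

```text
time_s: 2.57
tool_pos: [0.5023, 0.2034, 0.0708]
eef_rot: [-0.0, 0.55, 0.835, 0.001]
ft_force: [-0.2, -0.6, 0.3]
width: 0.0411
```

>>> step_arm:
  series: "0 0 0 0 0 0 255; 0 0 0 0 0 0 255; 0 0 0 0 0 0 255; 0 0 0 0 0 0 255"

```text
time_s: 2.9
tool_pos: [0.5022, 0.2033, 0.0706]
eef_rot: [-0.0, 0.55, 0.835, 0.001]
ft_force: [-0.0, -0.3, 1.0]
width: 0.0257
```

>>> step_arm:
  series: "0 0 -0.5 0 0 0 255; 0 0 -1.5 0 0 0 255; 0 0 -3 0 0 0 255; 0 0 -5 0 0 0 255; 0 0 -7 0 0 0 255; 0 0 -9 0 0 0 255; 0 0 -10.5 0 0 0 255; 0 0 -11 0 0 0 255; 0 0 -11 0 0 0 255; 0 0 -11 0 0 0 255"

```text
time_s: 3.73
tool_pos: [0.502, 0.203, 0.1802]
eef_rot: [-0.0, 0.55, 0.835, 0.001]
ft_force: [0.1, -0.4, -3.0]
width: 0.0259
```

```bash
python3 - <<'E'
from h import *
print(observe()["tool_pos"],observe()["width"])
go(533.6,-111.5,180,23.2)
E
```

```text
[0.5019521  0.20304437 0.18022553] 0.025934061198787963
t 3.73 shift [-3.016e+01 -9.480e+00 -1.000e-02] rot [ 0.0006 -0.001   0.0001] F [ 0.1 -0.4 -3. ]
```

>>> step_arm:
  series: "-1.5 -0.47 0 0 0 0 255; -4.5 -1.41 0 0 0 0 255; -8 -2.51 0 0 0 0 255; -11.5 -3.61 0 0 0 0 255; -15 -4.71 0 0 0 0 255; -18.5 -5.81 0 0 0 0 255; -22 -6.91 0 0 0 0 255; -25 -7.86 0 0 0 0 255; -27.5 -8.64 0 0 0 0 255; -29.3 -9.2 0 0 0 0 255; -30.16 -9.48 0 0 0 0 255; -30.16 -9.48 0 0 0 0 255"

```text
time_s: 4.73
tool_pos: [0.5331, -0.1136, 0.1792]
eef_rot: [-0.001, 0.552, 0.834, -0.0]
ft_force: [-0.1, 0.4, -1.6]
width: 0.0258
```

>>> step_arm:
  series: "0 0 0 0 0 0 255; 0 0 0 0 0 0 255; 0 0 0 0 0 0 255; 0 0 0 0 0 0 255"

```text
time_s: 5.07
tool_pos: [0.534, -0.1099, 0.1801]
eef_rot: [-0.0, 0.55, 0.835, 0.001]
ft_force: [0.3, 0.1, -2.4]
width: 0.0259
```

```bash
python3 - <<'E'
from h import *
go(533.6,-111.5,160,23.2)
print(observe()["tool_pos"])
f=grab_frame("scene"); np.save("pics/s2.npy",f); cv2.imwrite("pics/s2.png",cv2.resize(np.ascontiguousarray(f[120:240,150:310,::-1]),None,fx=5,fy=5,interpolation=2))
c=calibration("scene")
def pr(X):
    x=np.array(c["intrinsics"])@(np.array(c["R"])@np.array(X)+c["t"]); return x[:2]/x[2]
p=observe()["tool_pos"]; print("tip expect crop px",(pr(p-[0,0,.0676])-[150,120])*5, "hole", (pr([.5336,-.1115,.082])-[150,120])*5)
E
```

```text
t 5.07 shift [-0.13 -0.1   2.01] rot [ 0.0009 -0.0014  0.0022] F [ 0.3  0.1 -2.4]
[ 0.53399402 -0.10994349  0.18007006]
tip expect crop px [419.11647089 325.90275643] hole [421.70918243 372.4319006 ]
```

View pics/s2.png

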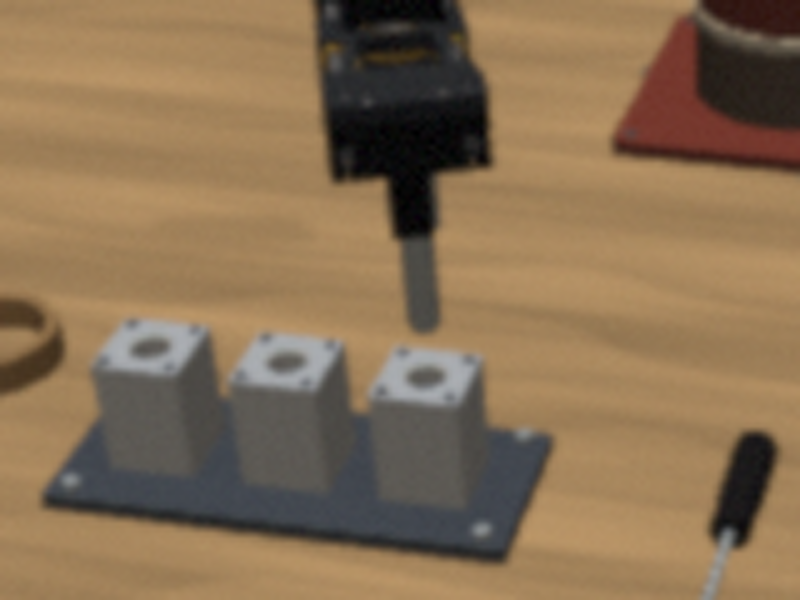

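Relative to the socket, the rod tip (425,327) and the mouth (427,377) agree with the prediction to about 1 mm. I'll correct by the small shift and lower.

>>> step_arm:
  series: "-0.06 -0.05 0.5 0 0 0 255; -0.12 -0.1 1.2 0 0 0 255; -0.12 -0.1 1.8 0 0 0 255; -0.12 -0.1 2.2 0 0 0 255; -0.12 -0.1 2.2 0 0 0 255; -0.12 -0.1 2.2 0 0 0 255"

```text
time_s: 5.62
tool_pos: [0.5332, -0.1129, 0.1577]
eef_rot: [-0.0, 0.551, 0.835, 0.0]
ft_force: [0.2, 0.8, -2.1]
width: 0.0257
```

```bash
python3 -c "
from h import *
print(observe()['tool_pos']);go(533.6,-111.5,140,23.2)"
```

```text
[ 0.53320661 -0.11290638  0.15774649]
t 5.62 shift [0.11 0.09 1.77] rot [ 0.0001 -0.0012 -0.0001] F [ 0.2  0.8 -2.1]
```

>>> step_arm:
  series: "0.11 0.09 0 0 0 0 255; 0.11 0.09 0.2 0 0 0 255; 0.11 0.09 0.4 0 0 0 255; 0.11 0.09 0.6 0 0 0 255; 0.11 0.09 0.8 0 0 0 255; 0.11 0.09 1 0 0 0 255; 0.11 0.09 1.2 0 0 0 255; 0.11 0.09 1.4 0 0 0 255; 0.11 0.09 1.4 0 0 0 255; 0.11 0.09 1.4 0 0 0 255"

```text
time_s: 6.45
tool_pos: [0.5338, -0.1115, 0.144]
eef_rot: [-0.0, 0.55, 0.835, 0.001]
ft_force: [0.2, -0.8, -1.8]
width: 0.0259
```

>>> step_arm:
  series: "0 0 0.15 0 0 0 255; 0 0 0.3 0 0 0 255; 0 0 0.45 0 0 0 255; 0 0 0.6 0 0 0 255; 0 0 0.6 0 0 0 255"

```text
time_s: 6.87
tool_pos: [0.5337, -0.1114, 0.1378]
eef_rot: [-0.0, 0.55, 0.835, 0.001]
ft_force: [0.0, 0.5, -3.9]
width: 0.0259
```

>>> step_arm:
  series: "0 0 0.1 0 0 0 255; 0 0 0.2 0 0 0 255; 0 0 0.3 0 0 0 255; 0 0 0.3 0 0 0 255"
  force: 30

```text
time_s: 7.2
tool_pos: [0.5341, -0.1116, 0.1357]
eef_rot: [-0.0, 0.551, 0.835, 0.001]
ft_force: [-3.5, 0.8, 5.3]
width: 0.0252
```

>>> step_arm:
  series: "0 0 0.07 0 0 0 255; 0 0 0.14 0 0 0 255; 0 0 0.2 0 0 0 255; 0 0 0.2 0 0 0 255"

```text
time_s: 7.53
tool_pos: [0.5344, -0.1118, 0.1349]
eef_rot: [0.0, 0.551, 0.835, 0.001]
ft_force: [-6.1, -0.1, 15.5]
width: 0.026
```

Force rose to 18 N with no travel, so the left socket is blocked. I'll back out and go to the middle one.

>>> step_arm:
  series: "0 0 -0.5 0 0 0 255; 0 0 -1.5 0 0 0 255; 0 0 -3 0 0 0 255; 0 0 -4 0 0 0 255; -1 -0.4 -4.5 0 0 0 255; -2.5 -1 -4.5 0 0 0 255; -4 -1.6 -4.5 0 0 0 255; -5.5 -2.2 -4.5 0 0 0 255; -6.6 -2.6 -4.5 0 0 0 255; -7.2 -2.85 -4.5 0 0 0 255; -7.47 -2.94 -4.5 0 0 0 255; -7.47 -2.94 -4.5 0 0 0 255"

```text
time_s: 8.53
tool_pos: [0.5361, -0.1925, 0.1779]
eef_rot: [-0.0, 0.551, 0.835, 0.0]
ft_force: [0.3, -0.2, -2.3]
width: 0.0258
```

>>> step_arm:
  series: "0 0 0 0 0 0 255; 0 0 0 0 0 0 255; 0 0 0 0 0 0 255; 0 0 0 0 0 0 255; 0 0 0 0 0 0 255"

```text
time_s: 8.95
tool_pos: [0.5363, -0.1913, 0.1781]
eef_rot: [-0.0, 0.55, 0.835, 0.001]
ft_force: [0.3, 1.4, -2.6]
width: 0.0262
```

```bash
python3 -c "
from h import *
print(observe()['tool_pos']);go(535.8,-191.8,139,23.2)"
```

```text
[ 0.53634521 -0.1913332   0.17808802]
t 8.95 shift [-0.03 -0.07  3.91] rot [ 0.001  -0.0011  0.0008] F [ 0.3  1.4 -2.6]
```

>>> step_arm:
  series: "0 -0.03 0.5 0 0 0 255; 0 -0.03 1.2 0 0 0 255; 0 -0.03 1.8 0 0 0 255; 0 -0.03 2.1 0 0 0 255; 0 -0.03 2.4 0 0 0 255; 0 -0.03 2.7 0 0 0 255; 0 -0.03 3 0 0 0 255; 0 -0.03 3.2 0 0 0 255; 0 -0.03 3.4 0 0 0 255; 0 -0.03 3.6 0 0 0 255; 0 -0.03 3.8 0 0 0 255; 0 -0.03 3.8 0 0 0 255"

```text
time_s: 9.95
tool_pos: [0.5358, -0.1917, 0.1397]
eef_rot: [-0.0, 0.55, 0.835, 0.001]
ft_force: [-0.5, 0.5, -2.6]
width: 0.0256
```

>>> step_arm:
  series: "0 0 0.1 0 0 0 255; 0 0 0.2 0 0 0 255; 0 0 0.3 0 0 0 255; 0 0 0.3 0 0 0 255"

```text
time_s: 10.28
tool_pos: [0.5359, -0.1918, 0.1369]
eef_rot: [-0.0, 0.55, 0.835, 0.001]
ft_force: [0.0, -0.5, -2.9]
width: 0.0259
```

>>> step_arm:
  series: "0 0 0.08 0 0 0 255; 0 0 0.16 0 0 0 255; 0 0 0.25 0 0 0 255; 0 0 0.25 0 0 0 255"

```text
time_s: 10.62
tool_pos: [0.5362, -0.192, 0.1352]
eef_rot: [0.0, 0.551, 0.835, 0.001]
ft_force: [-1.3, 1.0, 7.0]
width: 0.026
```

>>> step_arm:
  series: "0 0 0.08 0 0 0 255; 0 0 0.16 0 0 0 255; 0 0 0.22 0 0 0 255; 0 0 0.22 0 0 0 255"

```text
time_s: 10.95
tool_pos: [0.5366, -0.1924, 0.1344]
eef_rot: [0.001, 0.551, 0.835, 0.001]
ft_force: [-6.4, 1.3, 18.0]
width: 0.0256
```

The middle socket is blocked as well (20 N, no travel). Now the right one.

>>> step_arm:
  series: "0 0 -0.5 0 0 0 255; 0 0 -1.5 0 0 0 255; 0 0 -3 0 0 0 255; 0 0 -4 0 0 0 255; -1 -0.4 -4.5 0 0 0 255; -2.5 -1 -4.5 0 0 0 255; -4 -1.6 -4.5 0 0 0 255; -5.5 -2.2 -4.5 0 0 0 255; -6.6 -2.6 -4.5 0 0 0 255; -7.2 -2.83 -4.5 0 0 0 255; -7.45 -2.93 -4.5 0 0 0 255; -7.45 -2.93 -4.5 0 0 0 255"

```text
time_s: 11.95
tool_pos: [0.5382, -0.2724, 0.1771]
eef_rot: [-0.0, 0.551, 0.835, 0.001]
ft_force: [0.1, 0.2, -3.4]
width: 0.0259
```

>>> step_arm:
  series: "0 0 0 0 0 0 255; 0 0 0 0 0 0 255; 0 0 0 0 0 0 255; 0 0 0 0 0 0 255; 0 0 0 0 0 0 255"

```text
time_s: 12.37
tool_pos: [0.5385, -0.2714, 0.1773]
eef_rot: [-0.0, 0.55, 0.835, 0.001]
ft_force: [-0.3, -0.0, -3.0]
width: 0.0259
```

```bash
python3 -c "
from h import *
print(observe()['tool_pos']);go(538.2,-271.8,139,23.2)"
```

```text
[ 0.53852965 -0.27143073  0.17730044]
t 12.37 shift [-0.03 -0.05  3.83] rot [ 0.0011 -0.0012  0.0007] F [-0.3 -0.  -3. ]
```

>>> step_arm:
  series: "-0.02 -0.02 0.5 0 0 0 255; -0.02 -0.02 1.2 0 0 0 255; -0.02 -0.02 1.8 0 0 0 255; -0.02 -0.02 2.1 0 0 0 255; -0.02 -0.02 2.4 0 0 0 255; -0.02 -0.02 2.7 0 0 0 255; -0.02 -0.02 3 0 0 0 255; -0.02 -0.02 3.2 0 0 0 255; -0.02 -0.02 3.4 0 0 0 255; -0.02 -0.02 3.6 0 0 0 255; -0.02 -0.02 3.8 0 0 0 255; -0.02 -0.02 3.8 0 0 0 255"

```text
time_s: 13.37
tool_pos: [0.5382, -0.272, 0.1389]
eef_rot: [-0.0, 0.55, 0.835, 0.001]
ft_force: [-0.7, -0.8, -3.1]
width: 0.0255
```

>>> step_arm:
  series: "0 0 0.1 0 0 0 255; 0 0 0.2 0 0 0 255; 0 0 0.3 0 0 0 255; 0 0 0.4 0 0 0 255; 0 0 0.4 0 0 0 255"

```text
time_s: 13.78
tool_pos: [0.5384, -0.2721, 0.1352]
eef_rot: [-0.0, 0.55, 0.835, 0.001]
ft_force: [-0.5, -0.4, -2.7]
width: 0.0254
```

>>> step_arm:
  series: "0 0 0.1 0 0 0 255; 0 0 0.2 0 0 0 255; 0 0 0.3 0 0 0 255; 0 0 0.3 0 0 0 255"

```text
time_s: 14.12
tool_pos: [0.5384, -0.2722, 0.1324]
eef_rot: [-0.0, 0.55, 0.835, 0.001]
ft_force: [-0.2, -0.1, 2.0]
width: 0.0256
```

>>> step_arm:
  series: "0 0 0.1 0 0 0 255; 0 0 0.2 0 0 0 255; 0 0 0.3 0 0 0 255; 0 0 0.3 0 0 0 255"

```text
time_s: 14.45
tool_pos: [0.5384, -0.2722, 0.1291]
eef_rot: [-0.0, 0.55, 0.835, 0.001]
ft_force: [-0.5, 0.1, 2.0]
width: 0.0258
```

It gives way, so the right socket is the clear one. I'll push the plug down at about 26 mm/s.

>>> step_arm:
  series: "0 0 0.2 0 0 0 255; 0 0 0.42 0 0 0 255; 0 0 0.64 0 0 0 255; 0 0 0.86 0 0 0 255; 0 0 1.08 0 0 0 255; 0 0 1.3 0 0 0 255; 0 0 1.52 0 0 0 255; 0 0 1.74 0 0 0 255; 0 0 1.96 0 0 0 255; 0 0 2.15 0 0 0 255; 0 0 2.25 0 0 0 255; 0 0 2.25 0 0 0 255"

```text
time_s: 15.45
tool_pos: [0.5383, -0.2721, 0.1064]
eef_rot: [-0.0, 0.55, 0.835, 0.001]
ft_force: [0.8, -0.7, -0.9]
width: 0.026
```

>>> step_arm:
  series: "0 0 0.07 0 0 0 255; 0 0 0.14 0 0 0 255; 0 0 0.2 0 0 0 255; 0 0 0.2 0 0 0 255"

```text
time_s: 15.78
tool_pos: [0.5384, -0.2721, 0.1047]
eef_rot: [-0.0, 0.55, 0.835, 0.001]
ft_force: [0.7, 0.1, 1.1]
width: 0.0261
```

>>> step_arm:
  series: "0 0 0.06 0 0 0 255; 0 0 0.12 0 0 0 255; 0 0 0.12 0 0 0 255"

```text
time_s: 16.03
tool_pos: [0.5383, -0.2721, 0.1035]
eef_rot: [-0.0, 0.55, 0.835, 0.001]
ft_force: [-0.4, -1.4, 2.4]
width: 0.026
```

>>> step_arm:
  series: "0 0 0.06 0 0 0 255; 0 0 0.12 0 0 0 255; 0 0 0.12 0 0 0 255"

```text
time_s: 16.28
tool_pos: [0.5385, -0.2723, 0.1034]
eef_rot: [0.0, 0.551, 0.835, 0.001]
ft_force: [-1.7, 2.0, 12.5]
width: 0.0257
```

>>> step_arm:
  series: "0 0 0.05 0 0 0 255; 0 0 0.1 0 0 0 255; 0 0 0.1 0 0 0 255"

```text
time_s: 16.53
tool_pos: [0.5387, -0.2726, 0.1033]
eef_rot: [0.0, 0.551, 0.835, 0.001]
ft_force: [-4.7, 1.8, 20.8]
width: 0.0259
```

The plug is hard against the bottom at the expected depth (TCP 0.1033, tip about 46 mm down). Now I'll withdraw and return the feeler.

>>> step_arm:
  series: "0 0 -0.5 0 0 0 255; 0 0 -1.5 0 0 0 255; 0 0 -3 0 0 0 255; 0 0 -5 0 0 0 255; 0 0 -7 0 0 0 255; 0 0 -8.2 0 0 0 255; 0 0 -8.6 0 0 0 255; 0 0 -8.6 0 0 0 255; 0 0 -8.6 0 0 0 255; 0 0 -8.6 0 0 0 255"

```text
time_s: 17.37
tool_pos: [0.5377, -0.2717, 0.186]
eef_rot: [-0.001, 0.55, 0.835, 0.0]
ft_force: [-0.8, -0.3, -3.0]
width: 0.0257
```

```bash
python3 -c "
from h import *
print(observe()['tool_pos']);go(502.2,203.4,180,23.2)"
```

```text
[ 0.53768685 -0.27169009  0.18602541]
t 17.37 shift [45.06 15.46  0.7 ] rot [-0.0006 -0.0024  0.0002] F [-0.8 -0.3 -3. ]
```

>>> step_arm:
  series: "1.5 0.51 0 0 0 0 255; 4.5 1.54 0 0 0 0 255; 8 2.74 0 0 0 0 255; 11.5 3.95 0 0 0 0 255; 15 5.15 0 0 0 0 255; 18.5 6.35 0 0 0 0 255; 22 7.55 0 0 0 0 255; 25.5 8.75 0 0 0 0 255; 29 9.95 0 0 0 0 255; 32.5 11.15 0 0 0 0 255; 36 12.35 0 0 0 0 255; 39 13.38 0 0 0 0 255"

```text
time_s: 18.37
tool_pos: [0.5063, 0.1416, 0.1869]
eef_rot: [-0.001, 0.55, 0.835, 0.0]
ft_force: [-0.3, 0.2, -2.7]
width: 0.0257
```

>>> step_arm:
  series: "2.5 0.86 0.3 0 0 0 255; 4.5 1.55 0.5 0 0 0 255; 5.6 1.92 0.7 0 0 0 255; 6.06 2.08 0.7 0 0 0 255; 6.06 2.08 0.7 0 0 0 255; 6.06 2.08 0.7 0 0 0 255; 6.06 2.08 0.7 0 0 0 255; 6.06 2.08 0.7 0 0 0 255; 6.06 2.08 0.7 0 0 0 255; 6.06 2.08 0.7 0 0 0 255"

```text
time_s: 19.2
tool_pos: [0.5031, 0.2023, 0.1811]
eef_rot: [-0.0, 0.551, 0.835, 0.001]
ft_force: [-0.1, 0.5, -2.7]
width: 0.0258
```

```bash
python3 - <<'E'
from h import *
print(observe()['tool_pos']);go(502.2,203.4,125,23.2)
f=grab_frame("scene"); cv2.imwrite("pics/s3.png",cv2.resize(np.ascontiguousarray(f[130:250,310:430,::-1]),None,fx=5,fy=5,interpolation=2))
f=grab_frame("scene"); print(observe()['tool_pos'])
E
```

```text
[0.50306037 0.20225148 0.18111214]
t 19.2 shift [ 0.13 -0.04  5.61] rot [ 0.0012 -0.001  -0.001 ] F [-0.1  0.5 -2.7]
[0.50295817 0.20256878 0.1810475 ]
```

View pics/s3.png

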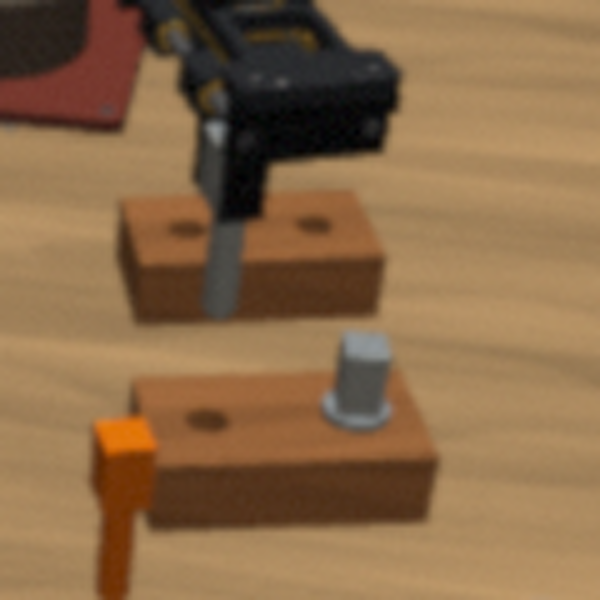

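The feeler hangs straight in the jaws. Its empty hole shows at crop (207,420), so I'll check that position against the plan.

```bash
python3 - <<'E'
from h import *
f=grab_frame("scene")
for b in blobs(f,(340,205,362,222),0,75,.045,"scene",amin=5): print(*b)
f=grab_frame("top")
for b in blobs(f,(165,205,236,258),0,60,.045,"top",amin=5): print("top",*b)
go(502.2,203.4,125,23.2)
E
```

```text
top [222.4 240.9] [462.  176.6] [ 8.9 10.4] 89.4
top [225.4 240.8] [462.7 168.5] [17.8  4.7] 20.4
top [212.9 229.3] [494.1 199.7] [164.8  54.7] 20.7
top [195.2 206.4] [562.1 256.4] [14.1  5.4] 23.9
t 19.4 shift [ 0.08 -0.05  5.6 ] rot [ 0.001  -0.001  -0.0001] F [ 0.3  0.4 -2.2]
```

```bash
python3 - <<'E'
from h import *
f=grab_frame("scene")
for hi in(85,95,105):
  for b in blobs(f,(340,207,362,221),0,hi,.045,"scene",amin=5): print(hi,*b)
print(ray("scene",[[351.2,213.9]],.045))
go(502.2,203.4,125,23.2)
E
```

```text
95 [351.3 213.6] [503.3 205. ] [11.9 17. ] 12.2
105 [351.2 213.7] [503.7 204.7] [15.6 19.6] 12.2
[[0.50473707 0.20508158]]
t 19.45 shift [ 0.07 -0.04  5.6 ] rot [ 0.0009 -0.001   0.0001] F [-0.9 -0.2 -3.8]
```

>>> step_arm:
  series: "0.05 -0.03 0.5 0 0 0 255; 0.05 -0.03 1.5 0 0 0 255; 0.05 -0.03 2.7 0 0 0 255; 0.05 -0.03 3.9 0 0 0 255; 0.05 -0.03 4.9 0 0 0 255; 0.05 -0.03 5.5 0 0 0 255; 0.05 -0.03 5.8 0 0 0 255; 0.05 -0.03 6.1 0 0 0 255; 0.05 -0.03 6.5 0 0 0 255; 0.05 -0.03 6.9 0 0 0 255; 0.05 -0.03 7.3 0 0 0 255; 0.05 -0.03 7.3 0 0 0 255"

```text
time_s: 20.45
tool_pos: [0.5021, 0.2032, 0.1073]
eef_rot: [-0.0, 0.55, 0.835, 0.0]
ft_force: [0.0, -0.2, -2.2]
width: 0.026
```

>>> step_arm:
  series: "0 0 0.4 0 0 0 255; 0 0 0.9 0 0 0 255; 0 0 1.4 0 0 0 255; 0 0 1.9 0 0 0 255; 0 0 2.4 0 0 0 255; 0 0 2.8 0 0 0 255; 0 0 3.1 0 0 0 255; 0 0 3.4 0 0 0 255; 0 0 3.55 0 0 0 255; 0 0 3.55 0 0 0 255; 0 0 3.55 0 0 0 255"

```text
time_s: 21.37
tool_pos: [0.5025, 0.2034, 0.0725]
eef_rot: [-0.0, 0.55, 0.835, 0.001]
ft_force: [-0.7, 0.3, -2.4]
width: 0.0257
```

>>> step_arm:
  series: "0 0 0.1 0 0 0 255; 0 0 0.19 0 0 0 255; 0 0 0.19 0 0 0 255; 0 0 0.19 0 0 0 255"

```text
time_s: 21.7
tool_pos: [0.5025, 0.2034, 0.0706]
eef_rot: [-0.0, 0.55, 0.835, 0.001]
ft_force: [0.2, -0.4, -2.2]
width: 0.0255
```

>>> step_arm:
  series: "0 0 0.05 0 0 0 255; 0 0 0.1 0 0 0 255; 0 0 0.1 0 0 0 255"

```text
time_s: 21.95
tool_pos: [0.5026, 0.2034, 0.0704]
eef_rot: [-0.0, 0.551, 0.835, 0.001]
ft_force: [-2.8, -1.2, 7.7]
width: 0.0256
```

The feeler is on the hole's floor. I'll release it and rise.

>>> step_arm:
  series: "0 0 0 0 0 0 100; 0 0 0 0 0 0 60; 0 0 0 0 0 0 60; 0 0 0 0 0 0 60; 0 0 0 0 0 0 60; 0 0 -1 0 0 0 60; 0 0 -2.5 0 0 0 60; 0 0 -4.5 0 0 0 60; 0 0 -7 0 0 0 60; 0 0 -8.5 0 0 0 60; 0 0 -9 0 0 0 60; 0 0 -9 0 0 0 60"

```text
time_s: 22.95
tool_pos: [0.5032, 0.2037, 0.1613]
eef_rot: [0.0, 0.55, 0.835, 0.002]
ft_force: [0.1, -0.0, -0.4]
width: 0.0666
```

```bash
python3 - <<'E'
from h import *
f=np.load("pics/top0.npy")
for lo in (95,105,110):
  for b in blobs(f,(176,227,188,240),lo,255,.091,"top",(0,60)): print(lo,*b)
print(cv2.cvtColor(f,cv2.COLOR_RGB2HSV)[228:242,176:190,1])
f=grab_frame("scene"); cv2.imwrite("pics/s4.png",cv2.resize(np.ascontiguousarray(f[130:250,310:430,::-1]),None,fx=5,fy=5,interpolation=2))
go(481.5,281.2,160,0.7)
E
```

```text
95 [182.3 232.6] [480.9 280.5] [24.4 24.2] 2.6
105 [182.3 232.5] [481.3 281.1] [23.9 23.2] 1.6
110 [182.3 232.3] [481.5 281.1] [23.4 23.2] 1.6
[[142 144 146 149 153 145 122 115  80  78  87  95 120 144]
 [142 148  71  50  24   9  22  24  14   9  20  28  71  90]
 [141 151  28  19  22  19  17  18  18  15  10  13  11  17]
 [143 151  50  11  18  15  13  14  14  15  10  14  21  11]
 [146 151  88  11  15  13  14  11  13  13  11  11  28  34]
 [143 146  90   9  15  16  14  13  15  13  13  11  20  34]
 [144 146 104  16  17  13  16  13  13  13  15  10  27  28]
 [143 146 125  16  18  14  16  13  13  11  19  12  25  28]
 [142 149 124  17  21  16  11  15  13  10  13  16  19  21]
 [142 147 136   5  16  17  11  17  13   5  12  21  30  21]
 [142 144 143 117  95  57  11  17  16  13  12   8  10  17]
 [140 144 144 147 143 108  52  13  16  15  15  15  18  19]
 [143 146 143 143 143 150 104  34   5   7   9  16   8  58]
 [143 143 141 142 142 145 148 125 108  80  81  94 130 148]]
t 23.0 shift [ 7.98  1.13 -0.  ] rot [ 0.0015 -0.0016  0.3928] F [-0.7  0.3  0.2]
```

View pics/s4.png

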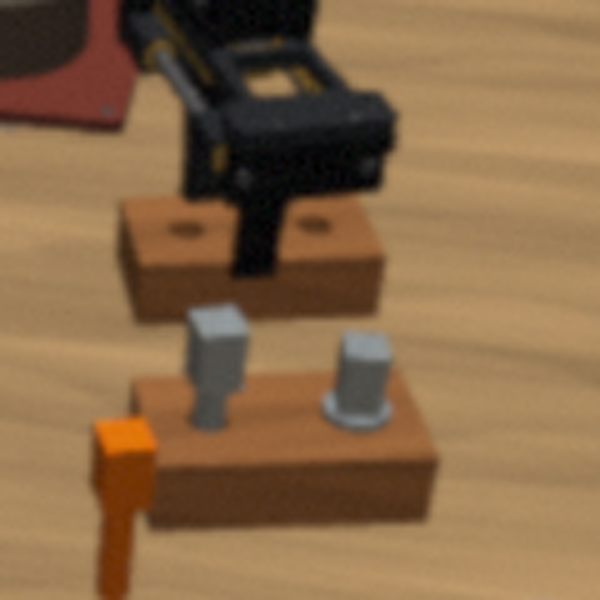

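The feeler stands upright in its hole (crop 215,365) with the jaws clear. Next is the pin.

>>> step_arm:
  series: "1 0.15 0 0 0 0.05 60; 2.8 0.4 0 0 0 0.13 60; 4.8 0.7 0 0 0 0.22 60; 6.5 0.9 0 0 0 0.3 60; 7.5 1.05 0 0 0 0.36 60; 7.98 1.1 0 0 0 0.376 60; 7.98 1.1 1.5 0 0 0.376 60; 7.98 1.1 3.5 0 0 0.376 60; 7.98 1.1 5 0 0 0.376 60; 7.98 1.1 5 0 0 0.376 60; 7.98 1.1 5 0 0 0.376 60; 7.98 1.1 5 0 0 0.376 60"

```text
time_s: 24.0
tool_pos: [0.4815, 0.2807, 0.1101]
eef_rot: [-0.0, 0.697, 0.717, 0.001]
ft_force: [0.4, 0.7, -0.3]
width: 0.0666
```

```bash
python3 -c "
from h import *
print(observe()['tool_pos']);go(481.3,281,58,1.7)"
```

```text
[0.48145527 0.28071956 0.11009009]
t 24.0 shift [ 0.02 -0.02  5.21] rot [ 0.0007 -0.0012 -0.0007] F [ 0.4  0.7 -0.3]
```

>>> step_arm:
  series: "0.02 -0.02 1.2 0 0 0 60; 0.02 -0.02 2.5 0 0 0 60; 0.02 -0.02 3.8 0 0 0 60; 0.02 -0.02 4.8 0 0 0 60; 0.02 -0.02 5.2 0 0 0 60; 0.02 -0.02 5.2 0 0 0 60; 0.02 -0.02 5.2 0 0 0 255; 0.02 -0.02 5.2 0 0 0 255; 0.02 -0.02 5.2 0 0 0 255; 0.02 -0.02 5.2 0 0 0 255; 0.02 -0.02 5.2 0 0 0 255; 0.02 -0.02 5.2 0 0 0 255"
  force: 35

```text
time_s: 25.0
tool_pos: [0.481, 0.2814, 0.0579]
eef_rot: [-0.0, 0.697, 0.717, 0.001]
ft_force: [0.9, -0.1, 0.2]
width: 0.0344
```

>>> step_arm:
  series: "0 0 0 0 0 0 255; 0 0 0 0 0 0 255; 0 0 0 0 0 0 255; 0 0 0 0 0 0 255; 0 0 0 0 0 0 255"

```text
time_s: 25.42
tool_pos: [0.4809, 0.2813, 0.0577]
eef_rot: [-0.0, 0.697, 0.717, 0.001]
ft_force: [-0.9, 0.2, 1.4]
width: 0.0244
```

>>> step_arm:
  series: "0 0 -0.5 0 0 0 255; 0 0 -1.5 0 0 0 255; 0 0 -3 0 0 0 255; 0 0 -5 0 0 0 255; 0 0 -7 0 0 0 255; 0 0 -9 0 0 0 255; 0 0 -11 0 0 0 255; 0 0 -11.8 0 0 0 255; 0 0 -12 0 0 0 255; 0 0 -12 0 0 0 255; 0 0 -12 0 0 0 255"

```text
time_s: 26.33
tool_pos: [0.4803, 0.2808, 0.1765]
eef_rot: [-0.0, 0.697, 0.717, -0.0]
ft_force: [0.5, -1.0, -2.9]
width: 0.0245
```

```bash
python3 -c "
from h import *
print(observe()['tool_pos']);go(538.3,-271.9,178,1.7)"
```

```text
[0.4802951  0.28076466 0.17653224]
t 26.33 shift [-55.41   4.19  -0.17] rot [-0.0007 -0.0003 -0.0006] F [ 0.5 -1.  -2.9]
```

>>> step_arm:
  series: "-1.5 0.11 -0.5 0 0 0 255; -4.5 0.34 -1 0 0 0 255; -8 0.6 -1 0 0 0 255; -11.5 0.87 -1 0 0 0 255; -15 1.13 -1 0 0 0 255; -18.5 1.4 -1 0 0 0 255; -22 1.66 -1 0 0 0 255; -25.5 1.93 -1 0 0 0 255; -29 2.19 -1 0 0 0 255; -32.5 2.46 -1 0 0 0 255; -36 2.72 -1 0 0 0 255; -39.5 2.99 -1 0 0 0 255"

```text
time_s: 27.33
tool_pos: [0.5212, -0.115, 0.1864]
eef_rot: [-0.001, 0.697, 0.717, 0.0]
ft_force: [1.3, -0.1, -1.9]
width: 0.0247
```

>>> step_arm:
  series: "-3.5 0.26 0 0 0 0 255; -7 0.53 0 0 0 0 255; -10.5 0.79 0 0 0 0 255; -13.5 1.02 0 0 0 0 255; -15.2 1.15 0.5 0 0 0 255; -15.91 1.2 0.8 0 0 0 255; -15.91 1.2 0.8 0 0 0 255; -15.91 1.2 0.8 0 0 0 255; -15.91 1.2 0.8 0 0 0 255; -15.91 1.2 0.8 0 0 0 255; -15.91 1.2 0.8 0 0 0 255; -15.91 1.2 0.8 0 0 0 255"

```text
time_s: 28.33
tool_pos: [0.5391, -0.2706, 0.1792]
eef_rot: [-0.0, 0.696, 0.718, 0.001]
ft_force: [-0.2, 0.5, -2.3]
width: 0.0243
```

```bash
python3 - <<'E'
from h import *
f=grab_frame("scene"); cv2.imwrite("pics/s5.png",cv2.resize(np.ascontiguousarray(f[120:240,120:280,::-1]),None,fx=5,fy=5,interpolation=2))
print(observe()['tool_pos']);go(538.3,-271.9,140,1.7)
c=calibration("scene")
def pr(X):
    x=np.array(c["intrinsics"])@(np.array(c["R"])@np.array(X)+c["t"]); return x[:2]/x[2]
p=observe()["tool_pos"]; print("foot expect crop px",(pr(p-[0,0,.0527])-[120,120])*5, "hole", (pr([.5383,-.2719,.082])-[120,120])*5)
E
```

```text
[ 0.53906065 -0.27083626  0.17921303]
t 28.38 shift [-0.11 -0.08  3.92] rot [ 0.001  -0.0015  0.0004] F [-0.4  0.  -2.7]
foot expect crop px [283.65974966 275.84294925] hole [295.57795544 343.20413299]
```

View pics/s5.png

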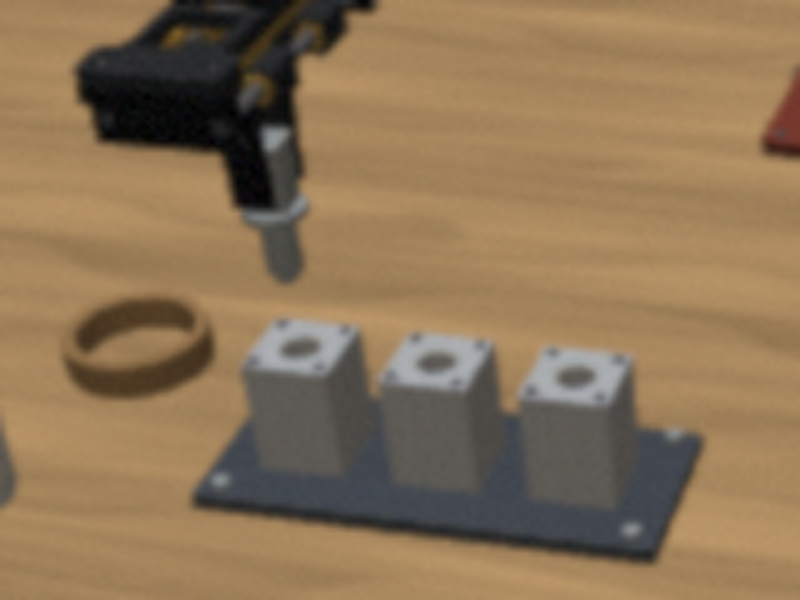

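The pin foot (287,279) relative to the right mouth (300,348) matches the prediction within a millimetre. Lowering.

>>> step_arm:
  series: "-0.06 -0.05 0.5 0 0 0 255; -0.06 -0.05 1.2 0 0 0 255; -0.06 -0.05 2 0 0 0 255; -0.06 -0.05 2.8 0 0 0 255; -0.06 -0.05 3.4 0 0 0 255; -0.06 -0.05 3.7 0 0 0 255; -0.06 -0.05 3.7 0 0 0 255; -0.06 -0.05 3.7 0 0 0 255; -0.06 -0.05 3.7 0 0 0 255; -0.06 -0.05 3.7 0 0 0 255; -0.06 -0.05 3.7 0 0 0 255; -0.06 -0.05 3.7 0 0 0 255"

```text
time_s: 29.38
tool_pos: [0.5385, -0.2722, 0.1422]
eef_rot: [-0.0, 0.697, 0.717, 0.001]
ft_force: [-0.3, -0.6, -2.4]
width: 0.0247
```

```bash
python3 -c "
from h import *
print(observe()['tool_pos']);go(538.2,-272.0,140,1.7)"
```

```text
[ 0.53846281 -0.27215722  0.14222701]
t 29.38 shift [ 0.02 -0.03  0.22] rot [ 0.0009 -0.0012 -0.0007] F [-0.3 -0.6 -2.4]
```

>>> step_arm:
  series: "0.02 -0.02 0.15 0 0 0 255; 0.02 -0.02 0.3 0 0 0 255; 0.02 -0.02 0.45 0 0 0 255; 0.02 -0.02 0.6 0 0 0 255; 0.02 -0.02 0.75 0 0 0 255; 0.02 -0.02 0.9 0 0 0 255; 0.02 -0.02 1 0 0 0 255; 0.02 -0.02 1 0 0 0 255"

```text
time_s: 30.05
tool_pos: [0.538, -0.2718, 0.1317]
eef_rot: [-0.0, 0.697, 0.717, 0.001]
ft_force: [0.9, 0.2, -2.3]
width: 0.0242
```

>>> step_arm:
  series: "0 0 0.1 0 0 0 255; 0 0 0.2 0 0 0 255; 0 0 0.3 0 0 0 255; 0 0 0.4 0 0 0 255; 0 0 0.4 0 0 0 255"

```text
time_s: 30.47
tool_pos: [0.5381, -0.2718, 0.1277]
eef_rot: [-0.0, 0.697, 0.717, 0.001]
ft_force: [0.2, 0.7, -2.8]
width: 0.0244
```

>>> step_arm:
  series: "0 0 0.1 0 0 0 255; 0 0 0.2 0 0 0 255; 0 0 0.3 0 0 0 255; 0 0 0.4 0 0 0 255; 0 0 0.4 0 0 0 255"

```text
time_s: 30.88
tool_pos: [0.5381, -0.2718, 0.1237]
eef_rot: [-0.0, 0.697, 0.717, 0.001]
ft_force: [0.1, -0.2, -3.4]
width: 0.0239
```

>>> step_arm:
  series: "0 0 0.15 0 0 0 255; 0 0 0.3 0 0 0 255; 0 0 0.45 0 0 0 255; 0 0 0.6 0 0 0 255; 0 0 0.75 0 0 0 255; 0 0 0.9 0 0 0 255; 0 0 1.05 0 0 0 255; 0 0 1.2 0 0 0 255; 0 0 1.2 0 0 0 255"

```text
time_s: 31.63
tool_pos: [0.538, -0.2718, 0.1116]
eef_rot: [-0.0, 0.697, 0.717, 0.001]
ft_force: [-0.0, -0.0, -3.1]
width: 0.0243
```

>>> step_arm:
  series: "0 0 0.15 0 0 0 255; 0 0 0.3 0 0 0 255; 0 0 0.45 0 0 0 255; 0 0 0.6 0 0 0 255; 0 0 0.75 0 0 0 255; 0 0 0.9 0 0 0 255; 0 0 1.05 0 0 0 255; 0 0 1.2 0 0 0 255; 0 0 1.4 0 0 0 255; 0 0 1.4 0 0 0 255"

```text
time_s: 32.47
tool_pos: [0.5381, -0.2718, 0.0976]
eef_rot: [-0.0, 0.697, 0.717, 0.001]
ft_force: [0.5, 0.8, -2.9]
width: 0.0241
```

>>> step_arm:
  series: "0 0 0.08 0 0 0 255; 0 0 0.16 0 0 0 255; 0 0 0.24 0 0 0 255; 0 0 0.24 0 0 0 255; 0 0 0.24 0 0 0 255"

```text
time_s: 32.88
tool_pos: [0.5381, -0.2718, 0.0955]
eef_rot: [-0.0, 0.697, 0.717, 0.001]
ft_force: [-0.1, 0.6, -3.4]
width: 0.0237
```

>>> step_arm:
  series: "0 0 0.06 0 0 0 255; 0 0 0.12 0 0 0 255; 0 0 0.12 0 0 0 255; 0 0 0.12 0 0 0 255"

```text
time_s: 33.22
tool_pos: [0.5382, -0.2719, 0.0948]
eef_rot: [-0.0, 0.697, 0.717, 0.001]
ft_force: [-2.0, 0.9, 4.1]
width: 0.0244
```

Contact is at TCP 0.0948, where the collar should land (0.0947). I'll press slightly, then release.

>>> step_arm:
  series: "0 0 0.06 0 0 0 255; 0 0 0.06 0 0 0 255; 0 0 0.06 0 0 0 255"

```text
time_s: 33.47
tool_pos: [0.5382, -0.2719, 0.0947]
eef_rot: [-0.0, 0.697, 0.717, 0.001]
ft_force: [-4.7, 2.8, 10.3]
width: 0.0247
```

>>> step_arm:
  series: "0 0 -0.06 0 0 0 255; 0 0 -0.06 0 0 0 160; 0 0 -0.06 0 0 0 60; 0 0 -0.06 0 0 0 60; 0 0 -0.06 0 0 0 60; 0 0 -0.06 0 0 0 60; 0 0 -1 0 0 0 60; 0 0 -2.5 0 0 0 60; 0 0 -4.5 0 0 0 60; 0 0 -7 0 0 0 60; 0 0 -9 0 0 0 60; 0 0 -10 0 0 0 60"

```text
time_s: 34.47
tool_pos: [0.5389, -0.2728, 0.1971]
eef_rot: [0.001, 0.697, 0.717, 0.001]
ft_force: [-0.5, 0.1, 0.2]
width: 0.0663
```

>>> step_arm:
  series: "0 -3 -2 0 0 0 60; 0 -6 -3 0 0 0 60; 0 -9 -3 0 0 0 60; 0 -10 -3 0 0 0 60; 0 -10 -3 0 0 0 60; 0 -10 -3 0 0 0 60; 0 -10 -3 0 0 0 60"

```text
time_s: 35.05
tool_pos: [0.439, -0.2745, 0.2237]
eef_rot: [-0.0, 0.696, 0.718, 0.001]
ft_force: [0.8, 0.3, 0.1]
width: 0.0665
```

```bash
python3 - <<'E'
from h import *
o=observe(); print(o["time_s"],o["tool_pos"],o["ft_force"])
f=grab_frame("scene"); cv2.imwrite("pics/s6.png",cv2.resize(np.ascontiguousarray(f[130:260,140:410,::-1]),None,fx=2.96,fy=2.96,interpolation=2))
E
```

```text
35.05 [ 0.43900347 -0.27445154  0.22374839] [0.76208058 0.32912728 0.08219006]
```

View pics/s6.png

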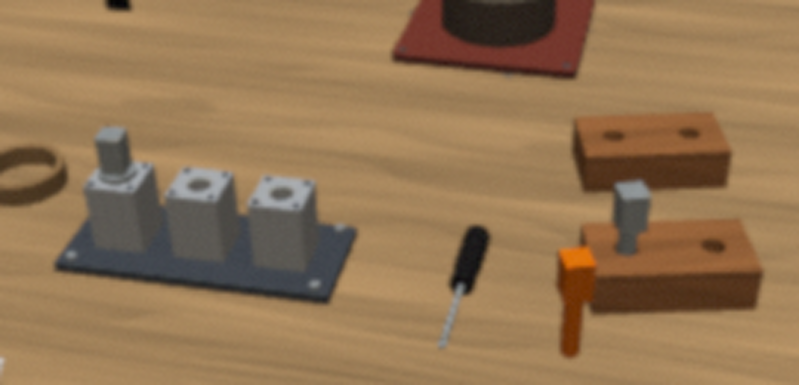

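The picture shows the pin seated in the right post with its collar down (113,155) and the feeler upright in its hole (630,215). The rest is undisturbed, so I'm handing in.

```bash
python3 -c "
from rig import *
print(job_done())"
```

```text
the job is handed in; nothing more can be done
None
```

The job is done and handed in at about 35 s of the 72 s allowed; handing in returned no verdict.

- **Finding the clear socket:** The left and middle sockets were blocked. Each stopped the feeler about 14 mm down, at 18 to 20 N with no travel. In the right socket the plug gave way.
- **Pushing the plug:** I pushed it down at about 26 mm/s until it stopped hard at the expected 46 mm. The force peaked at about 23 N, well under the 60 N limit.
- **Feeler:** It went back into its hole in the farther stand until it touched the floor. The last picture shows it upright.
- **Pin:** It slid into the right socket without resistance until contact at tool height 0.0948 m, against 0.0947 m expected for the collar on the post. I pressed to about 13 N and released it.

The last picture shows the pin with its collar down and nothing disturbed in the area it covers (fixture, stands and screwdriver). The gripper is clear and reads no contact force. I did not check the wrench, drill, glue, offcut and bit case again after the work; the arm passed well clear of them.

No check failed. The two cameras differed by about 2 mm, within their stated accuracy. Pose readings taken just after fast moves were off by 1 to 2 mm until the arm settled, so I read them again before each insertion.

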